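# Load the plate reader and start the run

## Robot

A 6-joint arm with a two-finger parallel gripper is mounted at the origin on the work surface. World frame = base frame: x ahead of the robot, y to its left, z up, the work surface at z = 0. Lengths are in mm, angles in rad, forces in N, time in s.
With the tool pointing down it reaches from about 350 to 775 mm from the base axis. Payload 7.3 kg.
Tool frame: the origin (TCP) lies on the centre line of the jaws, within the pads' length; the fingertips stand 17 mm ahead of it and the grasp point (between the pads) lies 2 mm behind it; z points along the fingers, y is the line along which they close (so a half turn about z gives the same grasp; the last joint's range is limited). The gripper opens to 92 mm and grips with 3 to 60 N. Pads are 19 mm wide; open, the fingers measure 130 mm over their backs; the gripper's body (75 mm by 190 mm) begins 47 mm behind the grasp point.
Start: joints at [1.044, 0.342, 1.524, -0, 1.275, -0.146], TCP at [195.11, 487.417, 243.741] pointing down, gripper open.
Joint ranges: [-2.53, 2.53], [-0.77, 2.02], [0.04, 2.7], [-1, 4.14], [0.28, 2.66], [-3.11, 3.11]. Speed limits (rad/s): [2.57, 2.57, 3.14, 3.14, 3.14, 3.14].

## Interface

Orientations are given as [roll, pitch, yaw] about the fixed x, y, z axes, in that order (R = Rz(yaw) Ry(pitch) Rx(roll)).
In Python, from plant import bot gives the robot as it stands. The module is installed in compiled form; this text tells all that it offers.
- The arm moves only by the shell command python3 -m pendant 'ROWS'. ROWS is JSON, a list of rows, each a list of 3 entries, a list of its own where there are three numbers: the shift along the world's x, y, z as a fraction of full scale, then the turn, a rotation vector about the world's x, y, z as a fraction of full scale, then the opening, from -1 (shut) to 1 (fully open), so that 0 is half open. In form: [[[tx, ty, tz], [rx, ry, rz], claw], ...]. A call has exactly 10 rows; each row shifts and turns the commanded pose from where the row before left it; what a row does not reach is not made up. Full scale, the value 1, is 30 mm for a shift and 0.12 rad for a turn. A row lasts 1/12 s, in which the tool goes at most 41.7 mm and 7.16 degrees, less where a joint would pass 70% of its speed; a pose out of reach is approached as far as the arm can. A call with a number of a shift or a turn outside -1 to 1 is refused whole. A call with a gripper value outside its range is refused whole. The fingers move at their own pace and stop on an object; the grip force is fixed at half the most. Time passes only in rows, so rows that do not move let the fingers close, or fill a call up. It gives the time, the measured TCP pose, the force, the opening and the grip force at its end, in the units of the state.
- bot.get_obs(): the state, without advancing time (a new reading comes with each control period).
- bot.capture(name): name is "scene" or "top" or "wrist"; returns the picture (384x512x3 uint8, blue, green, red); there is no depth.
- bot.camera_params(name): a dict with "fovy" (degrees; the focal length in pixels is half the picture's height over the tangent of half this angle, whatever the lens; pixels are square), "cx", "cy" (the principal point, pixels), "camera_from_world" (4x4, takes a point from world to camera coordinates). Camera axes: x right, y down, z forward; pixel columns grow to the right and rows downward; lengths in mm; the calibration is good to about 2 mm. A picture is of the moment at which its call begins: read the wrist's pose just before it. camera_params takes no time and is no camera call; for the wrist camera it gives the pose at the moment of the call.
- bot.close_job(): hands the job in; it is judged then, once.
The state is a dict: "time": time; "joint_positions": joint angles; "dq": joint speeds; "tau": joint torques, N m; "tool_pos": TCP position; "tcp_rot": TCP orientation; "contact_force": force on the tool from outside, world axes, zero at the start; "moment": the same for the moment, N m; "grip_width": finger opening in mm; "finger_force": force on a finger pad.
Only numpy, scipy, OpenCV 4.12 (cv2) and the standard library are available. Lean on these libraries where they do the work, as an engineer would, in place of code of your own. Each camera call takes 0.05 s, during which the arm holds its last target. There are 200 camera calls.

## Task

The microplate reader's carrier stands out with a loaded plate in it: with the fingertips on its front panel, gently push the carrier fully home, then press the green start key on the control panel right down and let it go. Do not touch or lift the plate, keep off the red stop key, press start only once the carrier is in, and leave everything else on the bench where it lies.

Things in the scene. Friction and masses are not known exactly. Their poses are not given: they have to be found in the camera images.
- reader: The microplate reader, fixed, white with a blue rear: 300 mm wide, 360 deep, 178 high. Origin on the bench under the middle of its front face; x points into the machine, away from the robot, y to the left as the robot sees it. The front face is upright, 104 mm high; from its top edge the control panel slopes up and back at 26 degrees. The plate slot is 46 to 94 mm above the bench.
- carrier (a joint): How far the plate carrier stands out of the reader, in m: 0 is fully home (its front panel shut against the reader's front face), 0.115, where it starts, is drawn right out for loading. It slides level along the reader's x axis and stays where it is left; sliding drag about 2 to 4 N, no spring, a hard stop at 0.
- carrier_front (a point): The middle of the outer face of the carrier's black front panel, 68 mm above the bench. The panel is upright, 182 mm wide, 50 mm high (43 to 93 mm above the bench), 9 mm thick, and looks along the reader's -x. With the carrier home this point lies 10 mm before the reader's front face.
- carrier_seat (a point): The middle of the floor of the carrier's plate pocket, 56 mm above the bench and 64 mm behind carrier_front; its axes are those of the reader. The pocket rim is 8 mm high.
- plate: The loaded 96-well plate, white with yellow wells, loose in the carrier's pocket: 85.5 mm along the reader's x, 128 mm across, 14.4 mm high, about 70 g. Origin at the centre of its underside, on carrier_seat. Its top is 70 mm above the bench, 23 mm lower than the top of the front panel.
- start_key (a joint): How far the green start key is pressed, in m: 0 is up, 0.004 is fully down. It springs back when let go; fully down takes 4 N.
- start_key_top (a point): The centre of the top of the round green start key, at the right of the control panel near its lower edge. 26 mm across, its top stands 7 mm above the panel when up; its z axis is its outward axis, square to the sloping panel (26 degrees from vertical, leaning towards the robot).
- stop_key (a joint): How far the red stop key is pressed, in m: 0 is up, 0.004 is fully down. Same key as the start key.
- stop_key_top (a point): The centre of the top of the round red stop key, 65 mm to the left of the start key on the same panel, the same size.
- plate_lid: The lid of the loaded plate, clear, 128 x 86 x 8 mm, lying on the bench left of the carrier. Origin at the centre of its underside. Only a bystander.
- marker: A white and green marker pen, 120 mm long, 12 mm thick, lying on the bench right of the carrier. Origin at the centre of its underside. Only a bystander.
- tip_box: A pipette tip box, blue with clear lid, 118 x 80 x 66 mm, on the bench to one side in front of the robot. Origin at the centre of its underside. Only a bystander.
- reagent_bottle: An amber bottle, 58 mm across and 130 mm high, on the bench to one side in front of the robot. Origin at the centre of its underside. Only a bystander.
- trough: An open white reagent trough, 115 x 60 x 32 mm, on the bench to one side in front of the robot. Origin at the centre of its underside. Only a bystander.
- tube_rack: An orange rack of capped tubes, 200 x 56 x 59 mm, on the bench beside the reader. Origin at the centre of its underside. Only a bystander.
- plate_stack: A stack of three spare plates, 128 x 86 x 43 mm, on the bench beside the reader. Origin at the centre of its underside. Only a bystander.
Mind the look-alikes: they are no part of the job. What is shaped like the plate but blue or purple is not meant.

How it is judged (in metres and radians):
On the way, in this order (a step that is already met when the one before it is completed fails the run):
1. the carrier is pushed fully home with the plate still seated in it (value of joint carrier below 0.003 m and distance between plate and carrier_seat below 0.005 m), for 0.2 s.
2. the green start key is pressed down with the carrier home (value of joint start_key above 0.0025 m and value of joint carrier below 0.003 m), for 0.05 s.
At the end, for the whole second after the job is handed in: The carrier is home to within 3 mm, the plate lies at rest in its pocket (within 5 mm of its seat), and the start key, pressed at least 2.5 mm after the carrier was home, is let go and up again (within 1 mm) (all of step 1 and value of joint each of start_key, stop_key below 0.001 m and linear speed of plate below 0.01 m/s); the robot touches nothing.
It fails at once if the plate is lifted, or comes more than 8 mm off its seat in the carrier (distance between plate and carrier_seat above 0.008 m).
It fails at once if the robot's fingers or arm touch the plate (contact force between any of the fingers, the arm and plate above 0.5 N).
It fails at once if the carrier is rammed in faster than 0.3 m/s (velocity of joint carrier below -0.3 m/s).
It fails at once if the red stop key is pressed, or the start key is pressed while the carrier is still out (value of joint stop_key above 0.002 m or (value of joint start_key above 0.002 m and value of joint carrier above 0.008 m)).
It fails at once if a bystander on the bench is moved more than 20 mm (distance of any of plate_lid, marker, tip_box, reagent_bottle, trough, tube_rack, plate_stack from where it was at the start of the episode above 0.02 m).
It also fails if it takes over 35 s, if anything falls off the work surface, if the arm or the gripper's body presses on something with over 40 N, if the wrist force passes 120 N, or if a joint passes its speed limit or range.

## Working session

There is one attempt and no reset: what is moved stays moved. The work goes in short steps, Python scripts to look and compute and a shell command to move; the robot and the scene stay as the last step left them, time stands still between calls to the robot, and variables do not carry over. Pictures are saved under pics/ and viewed, at most 10 in all, crops included, and the job is handed in when it is done.

```bash
mkdir -p pics
cat > h.py <<'E'
import numpy as np, cv2
from plant import bot
def ray(name,u,v,z,P=None):
    P=P or bot.camera_params(name); f=192/np.tan(np.radians(P["fovy"])/2)
    T=np.array(P["camera_from_world"]); R=T[:3,:3]; c=-R.T@T[:3,3]
    d=R.T@np.array([(u-P["cx"])/f,(v-P["cy"])/f,1]); return c+d*(z-c[2])/d[2]
E
python3 - <<'E'
from h import *
a=bot.capture("scene");b=bot.capture("top")
cv2.imwrite("pics/s.png",a);cv2.imwrite("pics/t.png",b)
for n in("scene","top"):
    P=bot.camera_params(n);T=np.array(P["camera_from_world"]);print(n,P["fovy"],P["cx"],P["cy"],(-T[:3,:3].T@T[:3,3]).round())
o=bot.get_obs();print(o)
E
```

```text
scene 56.112618279208284 255.36333688318587 188.31614220160807 [1069. -333.  848.]
top 49.29845654998866 254.3447360052732 195.8974692555224 [ 321.  -22. 1298.]
{'time': 0.1, 'joint_positions': array([ 1.04400005e+00,  3.42651752e-01,  1.52486613e+00,  1.89099752e-05,
        1.27538713e+00, -1.46007398e-01]), 'dq': array([ 9.26802317e-06, -7.31731072e-04, -3.02807246e-03,  1.34453738e-03,
       -1.29662244e-03, -1.33840468e-03]), 'tau': array([ 8.90084448e-04, -4.32005775e+01, -2.44693494e+01,  7.17866071e-02,
        5.26628585e-02, -8.57454302e-05]), 'tool_pos': array([194.93779301, 487.13265894, 243.13443442]), 'tcp_rot': array([-3.14029690e+00, -2.08824120e-04,  2.76079812e+00]), 'contact_force': array([ 0.15470939, -0.37865165, -0.80863815]), 'moment': array([ 0.02313369,  0.00796868, -0.03745944]), 'finger_force': 0.0, 'grip_width': 91.98142378200714}
```

View pics/s.png

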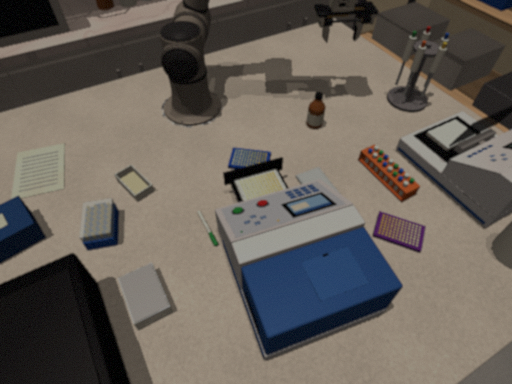

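View pics/t.png

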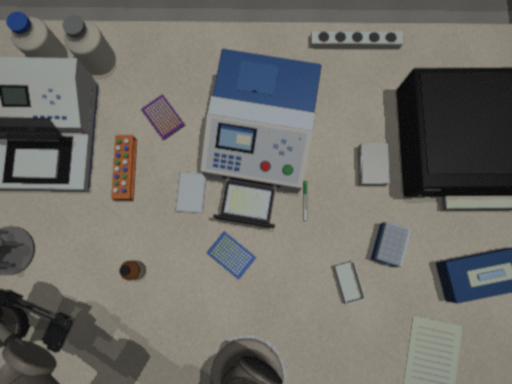

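The top view shows the reader front edge at about (203,178)–(302,186), the carrier panel from (214,218) to (273,227), the green key at (288,170) and the red key at (265,166). A blue look-alike lies in front of the carrier at (231,254), and the gripper is on the left at (60,325).

Run:
```python
from h import *
ims={"top":cv2.imread("pics/t.png"),"scene":cv2.imread("pics/s.png")}
def tri(pts):
    A=[];B=[]
    for n,(u,v) in pts.items():
        P=bot.camera_params(n);T=np.array(P["camera_from_world"]);c=-T[:3,:3].T@T[:3,3]
        d=ray(n,u,v,0)-c;d/=np.linalg.norm(d);M=np.eye(3)-np.outer(d,d);A.append(M);B.append(M@c)
    return np.linalg.solve(sum(A),sum(B))
roi={"top":(150,200,250,305),"scene":(195,220,225,280)}
pos={}
for k,(lo,hi) in {"green":((40,90,40),(85,255,255)),"red":((0,120,60),(8,255,255))}.items():
    p={}
    for n,im in ims.items():
        y0,y1,x0,x1=roi[n]; h=cv2.cvtColor(im[y0:y1,x0:x1],cv2.COLOR_BGR2HSV)
        m=cv2.inRange(h,lo,hi)
        if k=="red": m|=cv2.inRange(h,(172,120,60),(180,255,255))
        c=max(cv2.findContours(m,cv2.RETR_EXTERNAL,cv2.CHAIN_APPROX_NONE)[0],key=cv2.contourArea)
        M=cv2.moments(c);p[n]=(x0+M["m10"]/M["m00"],y0+M["m01"]/M["m00"]);print(k,n,np.round(p[n],1),M["m00"],cv2.boundingRect(c))
    pos[k]=tri(p);print(k,pos[k].round(1))
d=pos["red"]-pos["green"];print("dist",np.linalg.norm(d[:2]),"yaw",np.degrees(np.arctan2(-d[0],d[1])))
# panel dark blob in top
im=ims["top"];g=im[205:235,205:285].max(2);m=(g<45).astype(np.uint8)*255
c=max(cv2.findContours(m,cv2.RETR_EXTERNAL,cv2.CHAIN_APPROX_NONE)[0],key=cv2.contourArea)
r=cv2.boxPoints(cv2.minAreaRect(c))+[205,205]
for q in r: print(q.round(1),ray("top",*q,93).round(1))
c2=cv2.resize(im[140:240,195:315],None,fx=6,fy=6,interpolation=cv2.INTER_CUBIC);cv2.imwrite("pics/tc.png",cv2.convertScaleAbs(c2,alpha=1.5))
```

```text
green top [287.3 169.6] 44.0 (33, 16, 9, 8)
green scene [237.3 210. ] 30.5 (8, 13, 10, 5)
green [ 591.  -113.7  128.6]
red top [264.8 165.8] 45.0 (11, 12, 9, 9)
red scene [262.1 202.7] 32.5 (33, 5, 9, 6)
red [601.4 -49.3 128.8]
dist 65.22290837692798 yaw -9.22882750112638
[214.6 218.1] [453.4  93.7  93. ]
[215.7 211.9] [471.4  91.2  93. ]
[272.8 221.5] [445.  -74.4  93. ]
[271.7 227.6] [427.2 -71.5  93. ]
```

View pics/tc.png

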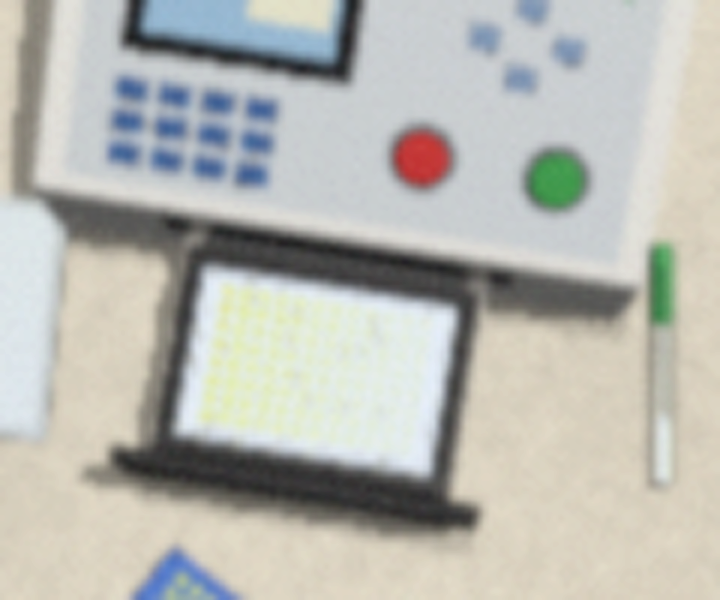

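```bash
python3 -m pendant '[[[0.4,-0.92,0],[0,0,0.18],-1],[[0.4,-0.92,0],[0,0,0.18],-1],[[0.4,-0.92,0],[0,0,0.18],-1],[[0.4,-0.92,0],[0,0,0.18],-1],[[0.4,-0.92,0],[0,0,0.18],-1],[[0.4,-0.92,0],[0,0,0.18],-1],[[0.4,-0.92,0],[0,0,0.18],-1],[[0.4,-0.92,0],[0,0,0.18],-1],[[0.4,-0.92,0],[0,0,0.18],-1],[[0.4,-0.92,0],[0,0,0.18],-1]]'
python3 -m pendant '[[[0.4,-0.92,0],[0,0,0],-1],[[0.4,-0.92,0],[0,0,0],-1],[[0.4,-0.92,0],[0,0,0],-1],[[0.4,-0.92,0],[0,0,0],-1],[[0.4,-0.92,0],[0,0,0],-1],[[0.3,-0.92,0],[0,0,0],-1],[[0,-0.5,0],[-0.15,-0.93,0],-1],[[0,0,0],[-0.15,-0.93,0],-1],[[0,0,0],[0,0,0],-1],[[0,0,0],[0,0,0],-1]]'
```

```text
time: 0.93
tool_pos: [315.2, 210.0, 243.6]
tcp_rot: [-3.142, -0.0, 2.978]
contact_force: [1.1, 0.1, -0.4]
grip_width: 29.7
finger_force: 0.0
time: 1.77
tool_pos: [383.0, 31.0, 243.8]
tcp_rot: [3.14, 0.223, 2.976]
contact_force: [-0.3, 0.7, 0.9]
grip_width: 0.3
finger_force: 0.0
```

```bash
python3 -m pendant '[[[0,-0.2,-0.9],[-0.15,-0.95,0],-1],[[0,-0.2,-0.9],[-0.15,-0.95,0],-1],[[0,0,-0.9],[0,0,0],-1],[[0,0,-0.9],[0,0,0],-1],[[0,0,-0.9],[0,0,0],-1],[[0,0,-0.8],[0,0,0],-1],[[0,0,-0.25],[0,0,0],-1],[[0,0,0],[0,0,0],-1],[[0,0,0],[0,0,0],-1],[[0,0,0],[0,0,0],-1]]'
python3 - <<'E'
from h import *
a=bot.capture("scene");b=bot.capture("wrist")
cv2.imwrite("pics/w.png",np.hstack([cv2.resize(a[130:260,180:360],(540,390)),cv2.resize(b,(260,390))]))
t=bot.capture("top");cv2.imwrite("pics/t2.png",cv2.convertScaleAbs(cv2.resize(t[140:260,195:315],None,fx=4.5,fy=4.5),alpha=1.4))
E
```

```text
time: 2.6
tool_pos: [389.9, 22.6, 114.9]
tcp_rot: [3.141, 0.377, 2.977]
contact_force: [0.7, -0.7, -1.4]
grip_width: 0.1
finger_force: 0.0
```

View pics/w.png

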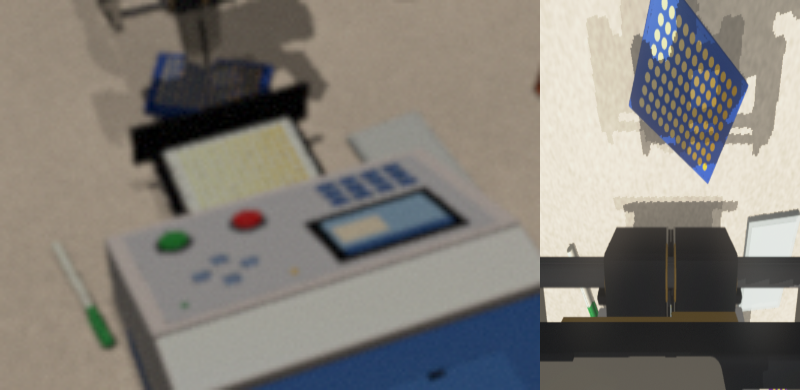

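The wrist view shows the closed fingers in front of the carrier over the blue look-alike. Their tips are above the bench and still short of the panel. The arm hit its inner reach limit, so I'll reduce the tilt and go lower.

```bash
python3 -m pendant '[[[0,0,-0.1],[0.12,0.73,0],-1],[[0,0,-0.3],[0.12,0.73,0],-1],[[0,0,-0.4],[0,0,0],-1],[[0,0,-0.4],[0,0,0],-1],[[0,0,0],[0,0,0],-1],[[0,0,0],[0,0,0],-1],[[0,0,0],[0,0,0],-1],[[0,0,0],[0,0,0],-1],[[0,0,0],[0,0,0],-1],[[0,0,0],[0,0,0],-1]]'
```

```text
time: 3.58
tool_pos: [389.2, 22.5, 78.7]
tcp_rot: [3.141, 0.199, 2.976]
contact_force: [0.2, -0.2, -0.1]
grip_width: 0.6
finger_force: 0.0
```

View pics/t2.png

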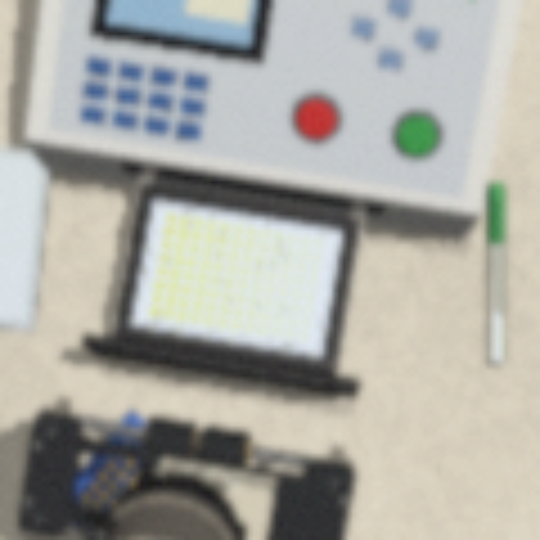

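```bash
python3 -m pendant '[[[0.26,-0.043,0],[0,0,0],-1],[[0.26,-0.043,0],[0,0,0],-1],[[0.26,-0.043,0],[0,0,0],-1],[[0.13,-0.021,0],[0,0,0],-1],[[0.13,-0.021,0],[0,0,0],-1],[[0.13,-0.021,0],[0,0,0],-1],[[0.13,-0.021,0],[0,0,0],-1],[[0.13,-0.021,0],[0,0,0],-1],[[0.13,-0.021,0],[0,0,0],-1],[[0.13,-0.021,0],[0,0,0],-1]]'
```

```text
time: 4.42
tool_pos: [439.4, 14.3, 77.9]
tcp_rot: [3.141, 0.196, 2.976]
contact_force: [-1.8, 0.5, 0.9]
grip_width: 0.5
finger_force: 1.2
```

```bash
python3 -m pendant '[[[0.15,-0.024,0],[0,0,0],-1],[[0.18,-0.03,0],[0,0,0],-1],[[0.2,-0.033,0],[0,0,0],-1],[[0.2,-0.033,0],[0,0,0],-1],[[0.2,-0.033,0],[0,0,0],-1],[[0.2,-0.033,0],[0,0,0],-1],[[0.2,-0.033,0],[0,0,0],-1],[[0.2,-0.033,0],[0,0,0],-1],[[0.18,-0.03,0],[0,0,0],-1],[[0.15,-0.025,0],[0,0,0],-1]]'
python3 - <<'E'
from h import *
t=bot.capture("top");s=bot.capture("scene")
f=lambda i:cv2.convertScaleAbs(cv2.resize(i,(390,390),interpolation=cv2.INTER_CUBIC),alpha=1.4)
cv2.imwrite("pics/c1.png",np.hstack([f(t[130:250,195:315]),f(s[120:250,200:330])]))
E
```

```text
time: 5.25
tool_pos: [496.2, 5.0, 78.1]
tcp_rot: [3.141, 0.198, 2.976]
contact_force: [-2.6, 1.4, 0.0]
grip_width: 0.7
finger_force: 1.2
```

View pics/c1.png

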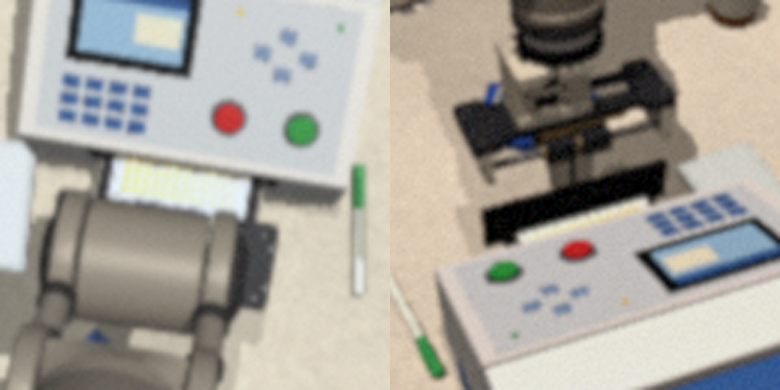

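The carrier is about halfway in, with the plate still seated and the fingertips in the middle of the front panel.

```bash
python3 -m pendant '[[[0.13,-0.021,0],[0,0,0],-1],[[0.16,-0.026,0],[0,0,0],-1],[[0.16,-0.026,0],[0,0,0],-1],[[0.16,-0.026,0],[0,0,0],-1],[[0.16,-0.026,0],[0,0,0],-1],[[0.16,-0.026,0],[0,0,0],-1],[[0.13,-0.021,0],[0,0,0],-1],[[0.1,-0.016,0],[0,0,0],-1],[[0.08,-0.013,0],[0,0,0],-1],[[0.07,-0.012,0],[0,0,0],-1]]'
python3 -m pendant '[[[0.07,-0.011,0],[0,0,0],-1],[[0.07,-0.011,0],[0,0,0],-1],[[0.05,-0.008,0],[0,0,0],-1],[[0.05,-0.008,0],[0,0,0],-1],[[0.04,-0.006,0],[0,0,0],-1],[[0,0,0],[0,0,0],-1],[[0,0,0],[0,0,0],-1],[[0,0,0],[0,0,0],-1],[[0,0,0],[0,0,0],-1],[[0,0,0],[0,0,0],-1]]'
```

```text
time: 6.18
tool_pos: [535.1, -1.4, 78.2]
tcp_rot: [3.141, 0.198, 2.976]
contact_force: [-2.1, 1.3, 1.6]
grip_width: 0.6
finger_force: 1.1
time: 7.02
tool_pos: [543.4, -2.7, 78.2]
tcp_rot: [3.141, 0.198, 2.976]
contact_force: [-0.5, 0.5, -0.1]
grip_width: 0.2
finger_force: 0.2
```

```bash
python3 -m pendant '[[[0.05,-0.008,0],[0,0,0],-1],[[0.05,-0.008,0],[0,0,0],-1],[[0.04,-0.006,0],[0,0,0],-1],[[0,0,0],[0,0,0],-1],[[0,0,0],[0,0,0],-1],[[0,0,0],[0,0,0],-1],[[0,0,0],[0,0,0],-1],[[0,0,0],[0,0,0],-1],[[0,0,0],[0,0,0],-1],[[0,0,0],[0,0,0],-1]]'
```

```text
time: 7.85
tool_pos: [545.3, -2.9, 77.6]
tcp_rot: [3.141, 0.193, 2.977]
contact_force: [-8.3, 0.3, 5.3]
grip_width: 0.6
finger_force: 4.3
```

```bash
python3 -m pendant '[[[0.05,-0.008,0],[0,0,0],-1],[[0.03,-0.005,0],[0,0,0],-1],[[0,0,0],[0,0,0],-1],[[0,0,0],[0,0,0],-1],[[0,0,0],[0,0,0],-1],[[0,0,0],[0,0,0],-1],[[0,0,0],[0,0,0],-1],[[0,0,0],[0,0,0],-1],[[0,0,0],[0,0,0],-1],[[0,0,0],[0,0,0],-1]]'
```

```text
time: 8.68
tool_pos: [545.6, -2.9, 77.2]
tcp_rot: [3.142, 0.188, 2.977]
contact_force: [-16.3, 2.6, 11.6]
grip_width: 0.7
finger_force: 8.0
```

```bash
python3 -m pendant '[[[-0.2,0.03,0],[0,0,0],-1],[[-0.7,0.11,0],[0,0,0],-1],[[-0.7,0.11,0],[0,0,0],-1],[[0,0,0.9],[0,0,0],-1],[[0,0,0.9],[0,0,0],-1],[[0,0,0.9],[0,0,0],-1],[[0,0,0.9],[0,0,0],-1],[[0,0,0.9],[-0.116,-0.717,0],-1],[[0,-0.7,0],[-0.116,-0.717,0],-1],[[0,-0.7,0],[-0.116,-0.717,0],-1]]'
python3 -m pendant '[[[0.5,-0.8,0],[0,0,0],-1],[[0.5,-0.8,0],[0,0,0],-1],[[0.5,-0.8,0],[0,0,0],-1],[[0.5,0,0],[0,0,0],-1],[[0,0,0],[0,0,0],-1],[[0,0,0],[0,0,0],-1],[[0,0,0],[0,0,0],-1],[[0,0,0],[0,0,0],-1],[[0,0,0],[0,0,0],-1],[[0,0,0],[0,0,0],-1]]'
python3 - <<'E'
from h import *
t=bot.capture("top");s=bot.capture("scene");w=bot.capture("wrist")
f=lambda i:cv2.convertScaleAbs(cv2.resize(i,(390,390),interpolation=cv2.INTER_CUBIC),alpha=1.4)
cv2.imwrite("pics/c2.png",np.hstack([f(w[:,64:448]),f(s[120:250,200:330])]))
E
```

```text
time: 9.52
tool_pos: [503.5, -38.4, 216.2]
tcp_rot: [-3.142, 0.47, 2.979]
contact_force: [0.2, 0.0, -1.0]
grip_width: 0.3
finger_force: 0.0
time: 10.35
tool_pos: [561.5, -109.7, 213.4]
tcp_rot: [3.14, 0.459, 2.977]
contact_force: [0.9, 0.5, -1.1]
grip_width: 0.3
finger_force: 0.0
```

View pics/c2.png

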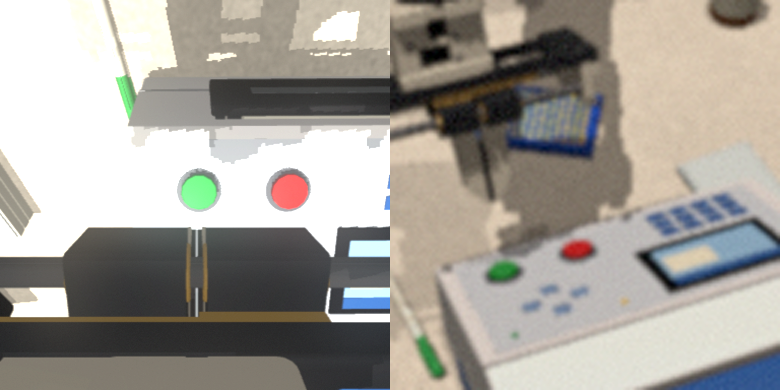

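The wrist view shows the carrier shut, and the green key lined up sideways with the finger seam. Next I'll fix the key position with one wrist ray.

Run:
```python
from h import *
P=bot.camera_params("wrist");w=bot.capture("wrist");o=bot.get_obs()
h=cv2.cvtColor(w,cv2.COLOR_BGR2HSV);m=cv2.inRange(h,(45,100,60),(85,255,255));m[:140]=0
c=max(cv2.findContours(m,cv2.RETR_EXTERNAL,cv2.CHAIN_APPROX_NONE)[0],key=cv2.contourArea);(u,v),r=cv2.minEnclosingCircle(c)
print(u,v,r)
xr=np.array([.987,-.16,0]);zt=.438*xr-np.array([0,0,.899])
for z in(128.6,131):
    k=ray("wrist",u,v,z,P);print(k.round(1),"hover",(k-47*zt).round(1))
print(o["tool_pos"])
```

```text
259.65185546875 188.75201416015625 17.070371627807617
[ 589.7 -112.3  128.6] hover [ 569.4 -109.   170.9]
[ 587.7 -112.   131. ] hover [ 567.4 -108.7  173.3]
[ 561.73131873 -110.03324441  213.28601072]
```

```bash
python3 -m pendant '[[[0.087,0.01,-0.47],[0,0,0],-1],[[0.087,0.01,-0.47],[0,0,0],-1],[[0.087,0,-0.47],[0,0,0],-1],[[0.086,-0.014,-0.18],[0,0,0],-1],[[0.086,-0.014,-0.18],[0,0,0],-1],[[0.086,-0.014,-0.18],[0,0,0],-1],[[0.086,-0.014,-0.18],[0,0,0],-1],[[0,0,0],[0,0,0],-1],[[0,0,0],[0,0,0],-1],[[0,0,0],[0,0,0],-1]]'
python3 -m pendant '[[[0.029,-0.005,-0.06],[0,0,0],-1],[[0.029,-0.005,-0.06],[0,0,0],-1],[[0.029,-0.005,-0.06],[0,0,0],-1],[[0,0,0],[0,0,0],-1],[[0,0,0],[0,0,0],-1],[[0,0,0],[0,0,0],-1],[[0,0,0],[0,0,0],-1],[[0,0,0],[0,0,0],-1],[[0,0,0],[0,0,0],-1],[[0,0,0],[0,0,0],-1]]'
```

```text
time: 11.38
tool_pos: [580.1, -111.3, 149.6]
tcp_rot: [3.14, 0.46, 2.976]
contact_force: [-0.4, -0.2, 1.0]
grip_width: 0.4
finger_force: 0.0
time: 12.22
tool_pos: [582.7, -111.8, 144.1]
tcp_rot: [3.14, 0.46, 2.976]
contact_force: [0.0, -0.6, 3.0]
grip_width: 0.2
finger_force: 1.2
```

```bash
python3 -m pendant '[[[0.029,-0.005,-0.06],[0,0,0],-1],[[0.029,-0.005,-0.06],[0,0,0],-1],[[0,0,0],[0,0,0],-1],[[0,0,0],[0,0,0],-1],[[0,0,0],[0,0,0],-1],[[0,0,0],[0,0,0],-1],[[0,0,0],[0,0,0],-1],[[0,0,0],[0,0,0],-1],[[0,0,0],[0,0,0],-1],[[0,0,0],[0,0,0],-1]]'
```

```text
time: 13.05
tool_pos: [584.0, -112.0, 141.8]
tcp_rot: [3.14, 0.46, 2.976]
contact_force: [-12.9, 1.6, 18.6]
grip_width: 0.3
finger_force: 11.7
```

The force ramped up through the spring and then rose to 22 N at the end of the key's travel, so the key is fully down. I'll let go and back off.

```bash
python3 -m pendant '[[[-0.086,0.014,0.18],[0,0,0],-1],[[-0.14,0.02,0.3],[0,0,0],-1],[[-0.2,0.03,0.5],[0,0,0],-1],[[-0.2,0.03,0.8],[0,0,0],-1],[[-0.2,0.03,0.8],[0,0,0],-1],[[-0.8,0.1,0.4],[0,0,0],-1],[[-0.8,0.1,0],[0,0,0],-1],[[-0.8,0.1,0],[0,0,0],-1],[[0,0,0],[0,0,0],-1],[[0,0,0],[0,0,0],-1]]'
python3 - <<'E'
from h import *
t=bot.capture("top");s=bot.capture("scene")
f=lambda i:cv2.convertScaleAbs(cv2.resize(i,(390,390),interpolation=cv2.INTER_CUBIC),alpha=1.4)
cv2.imwrite("pics/c3.png",np.hstack([f(t[130:250,195:315]),f(s[120:250,200:330])]))
E
```

```text
time: 13.88
tool_pos: [486.6, -99.2, 229.8]
tcp_rot: [3.14, 0.459, 2.975]
contact_force: [0.4, 1.0, -0.5]
grip_width: 0.5
finger_force: 0.0
```

View pics/c3.png

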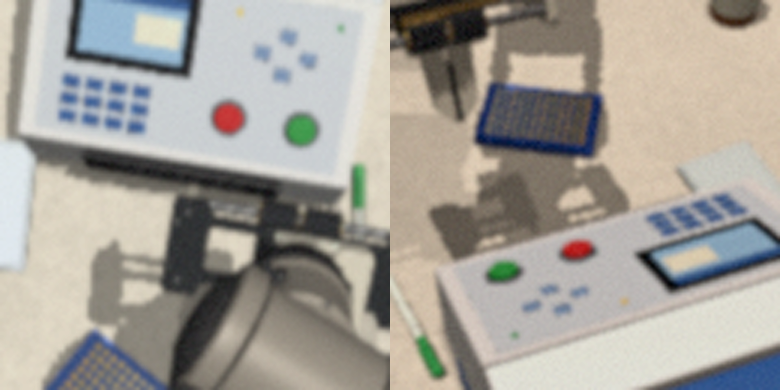

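The carrier is shut, both keys are up, the bystanders in view lie where they were, and the robot is clear, so I'm handing in.

```bash
python3 -c "
from plant import bot
print(bot.close_job())"
```

```text
the job is handed in; nothing more can be done
None
```

I pushed the carrier home against its hard stop, pressed the green start key to the end of its travel and let it go, then handed the job in about 14 s into the 35 s limit; the hand-in returned no verdict.

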